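# Click two cutter carriers into the lathe's cutter magazine

### The job

Pull the keeper of the green cutter magazine open by its black knob, slide the orange and the blue cutter carrier nose first into the bays with the tag of the same colour, and push each past its sprung balls until it clicks fully home against the stop. Then slide the keeper fully back to locked across both mouths and let go of everything. Leave the jar, the bowl and the brush where they are.

Things in the scene. Friction and masses are not known exactly. Their poses are not given: they have to be found in the camera images.
- magazine: Green magazine fixed to the bench. Origin on the bench; x points from mouths to stop, y to the knob side, z up. Base plate x -85 to 60, y -78 to 78, top 12 above the bench: apron and bay floor in one. Two straight bays along x, centred at y -45 and 45, 42.5 wide, walls 35 high; mouth at x -20 (flared to about 50 wide over 14), stop face at x 50. A seated carrier's origin is at x 15.
- lip (a point): Middle of the magazine top between the bays (magazine x 11, y 0), 35 above the bench. Steel lips overhang both sides of each bay from magazine x -2 on (underside 29 above the bench, gap 28 wide), so a carrier cannot go in from above: set it on the apron before the mouth and slide it in along x, riding on the floor under the lips.
- detent (a point): Middle between the bays in line with the sprung balls (magazine x 33, y 0), 35 above the bench. In each bay two balls stand 4 out of the side walls, 7.5 above the floor. About 6 to 12 N of resistance starts 20 before home; over the last 7 the balls drop into the carrier's notches and hold it against the stop.
- keeper (a joint): Sliding keeper: 0 = locked across both mouths, 0.047 = fully open (slides to the magazine's +y). From 0.040 on both mouths are free. 2 N friction; stays where left. Two steel blocks (10 x 30, tops 33 above the bench) at magazine x -28; they shut 3 behind the seated carriers, so only when both are fully home.
- keeper_knob (a point): Grip point, 49 above the bench, on the keeper's black upright knob: round, 18 diameter, 25 to 65 above the bench, at magazine x -28, y 120 when locked (167 fully open). A flat steel arm 10 wide, top 23 above the bench, joins it to the blocks. Axes as the magazine's.
- carrier_orange: Loose steel cutter carrier, orange grip, about 300 g. Origin: centre of underside; x to its nose (enters first; square brass cutter on top), z up. Base 70 (x -35 to 35) x 40 wide x 14 high, rounded nose corners, a ball notch in each flank at x 18. Above it a dark block 20 wide to height 26, then the orange upright grip fin: 30 long (x -23 to 7), 14 wide, height 26 to 66.
- carrier_blue: Loose steel cutter carrier, blue grip, about 300 g. Origin: centre of underside; x to its nose (enters first; round brass cutter on top), z up. Base 70 (x -35 to 35) x 40 wide x 14 high, rounded nose corners, a ball notch in each flank at x 18. Above it a dark block 20 wide to height 26, then the blue upright grip fin: 30 long (x -23 to 7), 14 wide, height 26 to 66.
- nose_orange (a point): Centre of the lower edge of the orange carrier's nose face, 35 ahead of the carrier's origin at its underside.
- nose_blue (a point): The same point on the blue carrier.
- tag_orange: Orange tag 10 x 36 x 16 high, standing on the stop behind the orange carrier's bay (which bay it is varies), its underside 35 above the bench, in line with the bay's middle; origin: centre of its underside; axes as the magazine's.
- tag_blue: Blue tag, the same, behind the blue carrier's bay.
- home_orange (a point): Where the orange carrier's nose point must end: middle of the bay at the stop face, on the bay floor. Axes as the magazine's (x into the bay).
- home_blue (a point): The same for the blue carrier in its bay.
- wax_jar: Bystander: amber jar 64 diameter, 70 high, origin under its centre.
- bowl: Bystander: turned wooden bowl 120 diameter, 45 high, origin under its centre.
- brush: Bystander: bench brush with a wooden handle, lying flat beyond the magazine, pointing away from it.

How it is judged:
By the outcome, as a careful person would: the job done as asked, in the order asked, and still so for the second after the job is handed in, with the robot touching nothing.
It also fails if it takes over 72 s, if anything falls off the work surface, if the arm or the gripper's body presses on something with over 40 N, if the wrist force passes 120 N, or if a joint passes its speed limit or range.

### The arm

A 7-joint arm with a two-finger parallel gripper is mounted at the origin on the work surface. World frame = base frame: x ahead of the robot, y to its left, z up, the work surface at z = 0. Lengths are in m, angles in rad, forces in N, time in s.
With the tool pointing down it reaches from about 0.4 to 0.85 m from the base axis. Payload 10.4 kg.
Tool frame: the origin (TCP) lies between the finger pads; the fingertips stand 11 mm ahead of it and the grasp point (between the pads) lies 8 mm behind it; z points along the fingers, x is the direction in which the jaws open and shut, and the axes are right-handed (so a half turn about z gives the same grasp; the last joint's range is limited). The gripper opens to 85 mm and grips with 20 to 120 N. Pads are 22 mm wide; open, the fingers measure 114 mm over their backs; the gripper's body (76 mm by 85 mm) begins 54 mm behind the grasp point. The pads swing forward as they close: fully open they stand 13 mm farther back than shut.
Start: joints at [-0.023, 0.332, -0.065, 1.46, 0.022, 1.35, -0.088], TCP at [0.625, 0, 0.242] pointing down, gripper open.
Joint ranges: [-2.6, 2.6], [-0.5, 2.12], [-1.47, 1.34], [0.16, 2.42], [-1.27, 4.41], [0.06, 2.06], [-2.6, 2.6]. Speed limits (rad/s): [2.22, 2.22, 2.79, 2.79, 3.14, 3.14, 3.14].

### API

Orientations are given as a rotation vector (axis times angle).
In Python, from plant import sense, read_camera, camera_params, finish_job gives the robot as it stands.
- The arm moves only by the tool servo_tool, never from a script. Its arguments are lists of equal length, an entry for each row: "dp": the shift along the tool's x, y, z in m, a list of three; "turn": the turn, a rotation vector about the tool's x, y, z in degrees, a list of three; "gripper": the gripper's target within -1 to 1 (fully open at 1, half-way at 0, shut at -1). A call has exactly 8 rows; each row is the pose to reach, as a shift and turn from the pose measured when the call began, along the tool's axes at that moment; what a row does not reach only later rows make up. A row lasts 1/8 s, in which the tool goes at most 62.5 mm and 10.7 degrees, less where a joint would pass 70% of its speed; a pose out of reach is approached as far as the arm can. A call with a gripper value outside its range is refused whole. The fingers move at their own pace and stop on an object; the grip force is fixed at half the most. Time passes only in rows, so rows that repeat a pose let the fingers close, or fill a call up. It gives the time, the measured TCP pose, the force and the opening at its end, in the units of the state.
- sense(): the state, without advancing time (a new reading comes with each control period).
- read_camera(name): name is "scene" or "side" or "wrist"; returns the picture (384x512x3 uint8, blue, green, red); there is no depth.
- camera_params(name): a dict with "fov_y" (degrees; the focal length in pixels is half the picture's height over the tangent of half this angle, whatever the lens; pixels are square), "cx", "cy" (the principal point, pixels), "pose" (4x4, takes a point from camera to world coordinates); the wrist camera has in their place "mount" (4x4, takes a point from camera to tool coordinates, whose origin is the TCP and whose axes are the tool frame's). Camera axes: x right, y up, looking along -z (the intrinsics and any distortion apply to the point x, -y, -z); pixel columns grow to the right and rows downward; lengths in m; the calibration is good to about 2 mm. A picture is of the moment at which its call begins: read the wrist's pose just before it. camera_params takes no time and is no camera call.
- finish_job(): hands the job in, once; it reports no verdict.
The state is a dict: "t": time; "joints": joint angles; "qvel": joint speeds; "joint_efforts": joint torques, N m; "ee_pos": TCP position; "eef_rot": TCP orientation; "force": force on the tool from outside, world axes, zero at the start; "torque": the same for the moment, N m; "finger_gap": finger opening in m.
Only numpy, scipy, OpenCV 4.12 (cv2) and the standard library are available. Lean on these libraries where they do the work, as an engineer would, in place of code of your own. Each camera call takes 0.05 s, during which the arm holds its last target.

## Working session

There is one attempt and no reset: what is moved stays moved. The work goes in short steps, Python scripts to look and compute and a tool call to move; the robot and the scene stay as the last step left them, time stands still between calls to the robot, and variables do not carry over. Pictures are saved under pics/ and viewed, and the job is handed in when it is done.

Besides the shell and the picture viewer there is one more tool, called after ">>>" as name(argument=value, ...) on one line, values as JSON. servo_tool: Moves the arm, as the interface text tells. Its arguments: {"type":"object","properties":{"dp":{"type":"array","items":{"type":"array","items":{"type":"number"}}},"turn":{"type":"array","items":{"type":"array","items":{"type":"number"}}},"gripper":{"type":"array","items":{"type":"number"}}},"required":["dp","turn","gripper"]}

```bash
ls; mkdir -p pics; python3 - <<'E'
from plant import *
import cv2
s=sense();print(s)
for n in ["scene","side","wrist"]:
    print(n,camera_params(n)); cv2.imwrite(f"pics/{n}0.png",read_camera(n))
E
```

```text
pics
{'t': 0.0, 'joints': array([-0.02259212,  0.33287262, -0.06469622,  1.46094127,  0.02157891,
        1.34987955, -0.08848549]), 'qvel': array([-0.00153597, -0.00059396, -0.00034748, -0.00197796,  0.00042975,
        0.00093213, -0.00299135]), 'joint_efforts': array([ 4.98105128e-04, -6.25449800e+01,  4.97091911e-02, -3.91610491e+01,
        1.63588714e-02,  9.83294769e-03, -6.01235030e-06]), 'ee_pos': array([ 6.24645917e-01, -4.52260797e-06,  2.41515453e-01]), 'eef_rot': array([ 3.14154666e+00,  3.04881265e-05, -2.20789541e-03]), 'force': array([-0.70170291,  0.7094143 ,  0.31282995]), 'torque': array([ 0.0123577 , -0.04454335, -0.02902378]), 'finger_gap': 0.08549326786320295}
scene {'fov_y': 43.506693434553405, 'cx': 262.6353541740187, 'cy': 188.40295382392117, 'pose': array([[ 0.20320536, -0.50472583,  0.83902289,  1.4935103 ],
       [ 0.9791204 ,  0.09988842, -0.17704672, -0.21204073],
       [ 0.00555138,  0.85748127,  0.51448522,  0.64638966],
       [ 0.        ,  0.        ,  0.        ,  1.        ]])}
side {'fov_y': 51.80459801290967, 'cx': 249.23291015983853, 'cy': 188.30930207836946, 'pose': array([[ 0.90232001,  0.34115567, -0.26349839,  0.30612354],
       [-0.43068007,  0.68758788, -0.58458326, -0.6517738 ],
       [-0.01825559,  0.64096468,  0.76735325,  0.93159904],
       [ 0.        ,  0.        ,  0.        ,  1.        ]])}
wrist {'fov_y': 60.123228988913816, 'cx': 256.37411798343715, 'cy': 194.17742072177566, 'mount': array([[ 9.99999822e-01,  3.05725417e-04,  5.12362169e-04,
         8.84636035e-04],
       [ 4.41689257e-04, -9.56652370e-01, -2.91231950e-01,
        -7.38231437e-02],
       [ 4.01115474e-04,  2.91232124e-01, -9.56652334e-01,
        -1.30080167e-01],
       [ 0.00000000e+00,  0.00000000e+00,  0.00000000e+00,
         1.00000000e+00]])}
```

View pics/scene0.png

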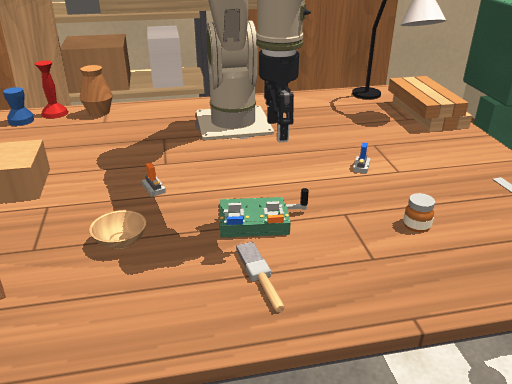

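View pics/side0.png

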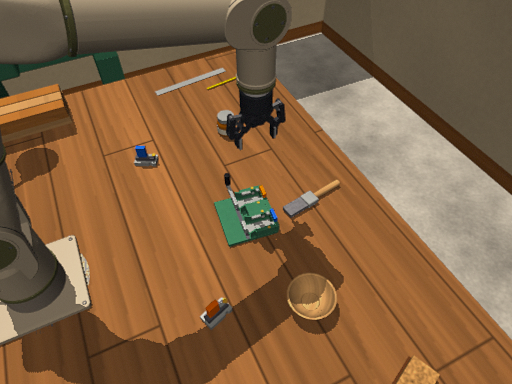

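View pics/wrist0.png

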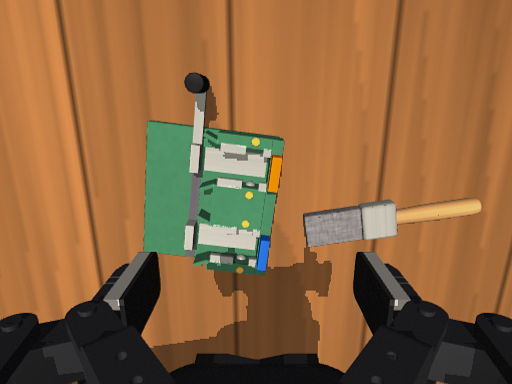

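```bash
cat > h.py <<'E'
import numpy as np, cv2
from scipy.spatial.transform import Rotation as R
from plant import *
def cam(n,s=None):
    p=camera_params(n); f=192/np.tan(np.radians(p['fov_y'])/2)
    if n=='wrist':
        T=np.eye(4);T[:3,:3]=R.from_rotvec(s['eef_rot']).as_matrix();T[:3,3]=s['ee_pos'];P=T@p['mount']
    else: P=p['pose']
    return f,p['cx'],p['cy'],P
def px2w(c,u,v,z):
    f,cx,cy,P=c
    d=P[:3,:3]@np.array([(u-cx)/f,-(v-cy)/f,-1]); o=P[:3,3]
    return o+d*(z-o[2])/d[2]
def w2px(c,X):
    f,cx,cy,P=c; X=np.atleast_2d(X)
    q=(X-P[:3,3])@P[:3,:3]
    return np.c_[cx+f*q[:,0]/-q[:,2], cy-f*q[:,1]/-q[:,2]]
def fit(c,local,px,x0):
    from scipy.optimize import least_squares
    local=np.array(local,float);px=np.array(px,float)
    def w(p):
        cc,ss=np.cos(p[2]),np.sin(p[2])
        return np.c_[p[0]+cc*local[:,0]-ss*local[:,1],p[1]+ss*local[:,0]+cc*local[:,1],local[:,2]]
    r=least_squares(lambda p:(w2px(c,w(p))-px).ravel(),x0,loss='soft_l1')
    print('fit xy',r.x[:2].round(4),'yaw deg',np.degrees(r.x[2]).round(2),'res px\n',(w2px(c,w(r.x))-px).round(1).tolist())
    return r.x
def crop(img,x,y,w,h,k,fn):
    cv2.imwrite(fn,cv2.resize(img[y:y+h,x:x+w],None,fx=k,fy=k,interpolation=cv2.INTER_CUBIC))
E
python3 - <<'E'
from h import *
crop(cv2.imread('pics/wrist0.png'),130,60,170,220,3.5/1.3,'pics/w0c.png')
im=cv2.imread('pics/side0.png')
crop(im,180,280,70,60,8,'pics/s0o.png');crop(im,115,130,70,60,8,'pics/s0b.png')
im=cv2.imread('pics/scene0.png')
a=im[155:205,130:180];b=im[135:185,340:390]
cv2.imwrite('pics/c0.png',cv2.resize(np.hstack([a,b]),None,fx=8,fy=8,interpolation=cv2.INTER_CUBIC))
E
```

```text
(no output)
```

View pics/w0c.png

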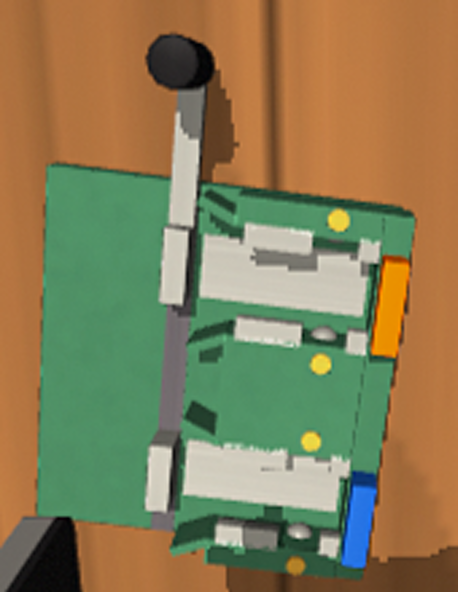

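View pics/s0o.png

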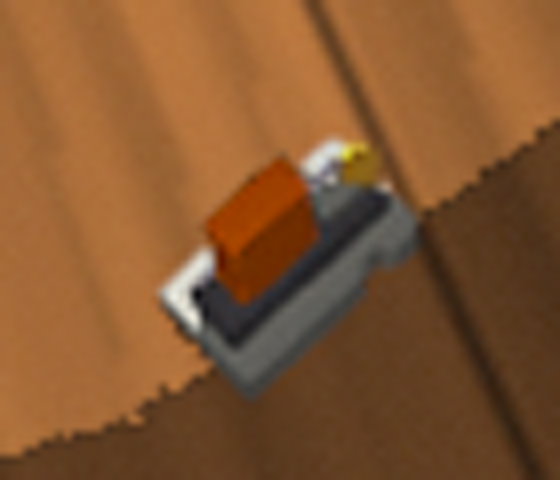

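View pics/s0b.png

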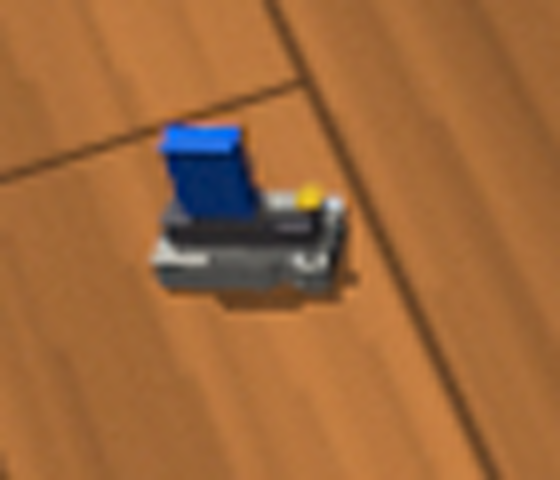

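View pics/c0.png

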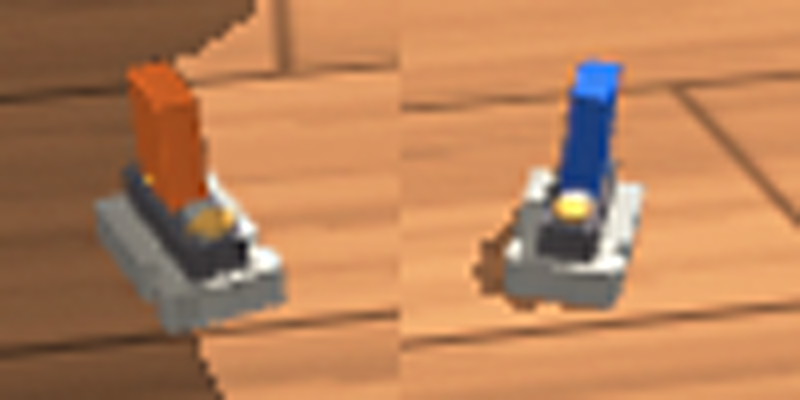

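```bash
python3 - <<'E'
from h import *
s=sense();c=cam('wrist',s)
k=3.5/1.3
L=[(-85,78,12),(-85,-78,12),(60,78,35),(-28,120,65),(-33,60,33),(-23,60,33),(-23,30,33),(-33,30,33),(-23,-30,33),(-23,-60,33)]
P=[(48,165),(38,515),(413,213),(175,61),(166,226),(188,228),(183,305),(161,301),(174,447),(168,512)]
P=[(130+(a+.5)/k-.5,60+(b+.5)/k-.5) for a,b in P]
m=fit(c,np.array(L)/1000,P,[.55,.1,0])
c=cam('side')
def g(P,ox,oy,k=8): return [(ox+(a+.5)/k-.5,oy+(b+.5)/k-.5) for a,b in P]
print('orange side');
LT=np.array([(7,7,66),(7,-7,66),(-23,-7,66),(-23,7,66),(-35,-20,0),(-35,20,14)])/1000
P=g([(283,157),(305,190),(228,243),(207,222),(250,395),(163,293)],180,280)
print(px2w(c,*P[0],.066));fit(c,LT,P,[.45,-.2,.5])
print('blue side') # left-right fin
P=g([(242,128),(240,152),(165,150),(167,128),(165,290),(335,295)],115,130)
LT[5]=np.array((-35+70,-20,0))/1000
LT=LT
print(px2w(c,*P[0],.066));fit(c,LT,P,[.45,.2,-.4])
c=cam('scene')
print('blue scene')
P=g([(622,65),(615,98),(575,92),(582,62)],340-50,135)
LB=np.array([(-23,7,66),(7,7,66),(7,-7,66),(-23,-7,66)])/1000
fit(c,LB,P,[.45,.2,-.4])
P=g([(170,62),(198,95),(160,110),(128,68)],130,155)
print('or scene');fit(c,LB,P,[.45,-.2,.4])
E
```

```text
fit xy [ 0.5836 -0.0393] yaw deg -7.23 res px
 [[-0.7, -3.1], [-0.9, -0.6], [0.7, -0.8], [-0.4, -0.4], [-0.4, 0.2], [1.2, 0.7], [0.8, 0.5], [-0.5, 0.8], [0.1, 0.5], [0.4, 0.9]]
orange side
[ 0.38810732 -0.25893398  0.066     ]
fit xy [ 0.3837 -0.2663] yaw deg 17.23 res px
 [[-0.1, -0.5], [1.0, -0.5], [0.5, 1.5], [-0.8, -0.2], [-0.1, 1.0], [-0.3, -0.6]]
blue side
[0.38363012 0.31301742 0.066     ]
fit xy [0.3752 0.3097] yaw deg -27.66 res px
 [[0.4, -0.0], [-0.3, 0.1], [-0.4, 0.2], [0.3, -0.1], [-0.0, 0.1], [0.1, -0.2]]
blue scene
fit xy [0.3769 0.309 ] yaw deg -26.92 res px
 [[0.1, -0.2], [0.0, 0.2], [-0.1, 0.4], [0.0, -0.4]]
or scene
fit xy [ 0.3857 -0.2673] yaw deg 18.28 res px
 [[-0.0, -0.3], [0.4, 0.4], [-0.3, -0.2], [-0.1, 0.2]]
```

```bash
cat >> h.py <<'E'
def T2(p,L):
    L=np.array(L,float)/1000; c,s=np.cos(p[2]),np.sin(p[2])
    return np.c_[p[0]+c*L[:,0]-s*L[:,1],p[1]+s*L[:,0]+c*L[:,1],L[:,2]]
def magov(im,c,p,k,ox,oy,keep=0):
    polys=[[(-85,-78,12),(-85,78,12),(60,78,12),(60,-78,12)],[(60,78,35),(60,-78,35)]]
    for y in (-45,45):
        polys+=[[(-33,y-15+keep,33),(-23,y-15+keep,33),(-23,y+15+keep,33),(-33,y+15+keep,33)]]
        polys+=[[(-20,y-21.25,12),(50,y-21.25,12),(50,y+21.25,12),(-20,y+21.25,12)]]
        polys+=[[(-2,y-14,35),(-2,y+14,35)],[(-2,y-14,35),(30,y-14,35)],[(-2,y+14,35),(30,y+14,35)]]
        polys+=[[(50,y-18,51),(60,y-18,51),(60,y+18,51),(50,y+18,51)]]
    a=np.linspace(0,6.283,16)
    polys+=[[(-28+9*np.cos(t),120+keep+9*np.sin(t),65) for t in a]]
    for L in polys:
        q=w2px(c,T2(p,L)); q=np.c_[(q[:,0]-ox+.5)*k-.5,(q[:,1]-oy+.5)*k-.5]
        cv2.polylines(im,[(q*8).round().astype(np.int32)],True,(255,0,255),1,cv2.LINE_AA,3)
E
python3 - <<'E'
from h import *
p=[.5836,-.0393,np.radians(-7.23)]
s=sense()
for n,ox,oy,w,h,k in [('wrist',120,50,190,230,2.6),('side',200,160,100,100,6),('scene',205,175,110,75,7)]:
    im=cv2.imread(f'pics/{n}0.png')[oy:oy+h,ox:ox+w]; im=cv2.resize(im,None,fx=k,fy=k,interpolation=cv2.INTER_CUBIC)
    magov(im,cam(n,s),p,k,ox,oy); cv2.imwrite(f'pics/ov_{n}.png',im)
E
```

```text
(no output)
```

View pics/ov_wrist.png

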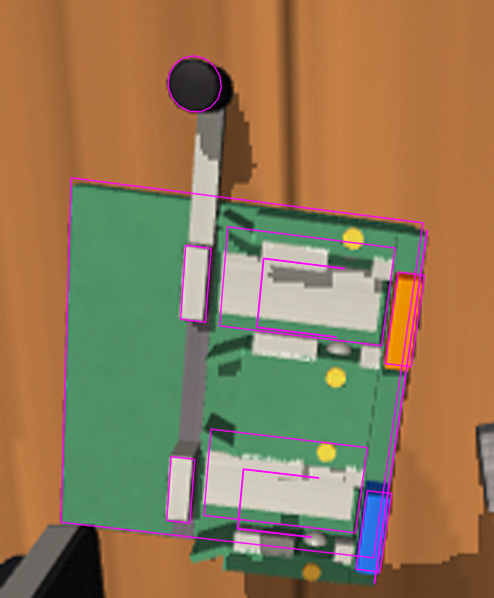

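View pics/ov_side.png

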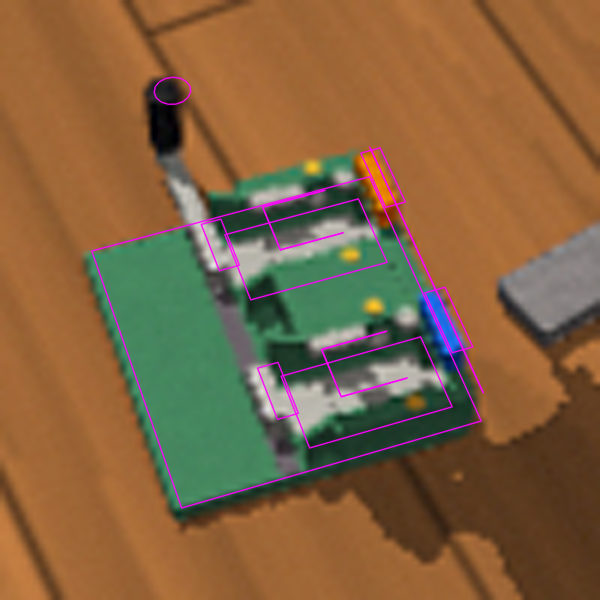

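View pics/ov_scene.png

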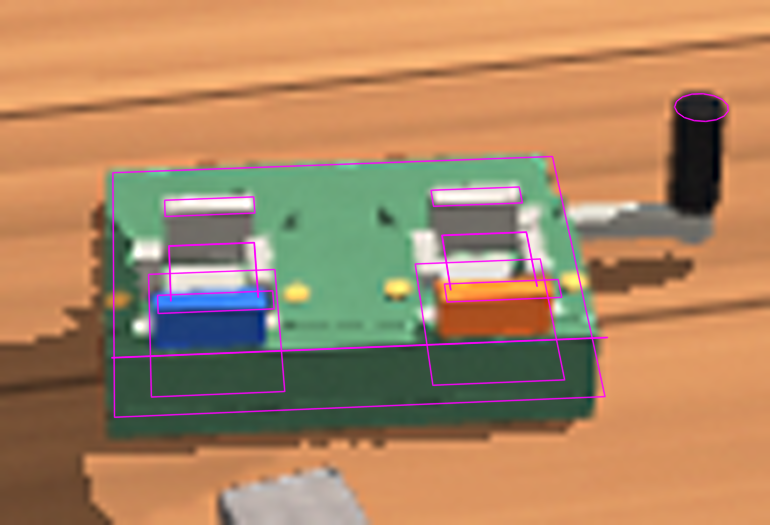

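>>> servo_tool(dp=[[-0.007,-0.01,0.012],[-0.014,-0.02,0.025],[-0.021,-0.031,0.038],[-0.028,-0.042,0.05],[-0.035,-0.053,0.062],[-0.042,-0.064,0.075],[-0.049,-0.075,0.088],[-0.0537,-0.0833,0.1]], turn=[[0,0,-10.5],[0,0,-21],[0,0,-31.5],[0,0,-42],[0,0,-52.5],[0,0,-63],[0,0,-73],[0,0,-82.8]], gripper=[0,0,0,0,0,0,0,0])

```text
t: 1.15
ee_pos: [0.5704, 0.0838, 0.1411]
eef_rot: [-2.349, -2.084, 0.002]
force: [0.8, -0.1, -0.3]
finger_gap: 0.0427
```

```bash
cat > snap.py <<'E'
from h import *
import sys,pickle
n=sys.argv[1]; tag=sys.argv[2]
s=sense(); im=read_camera(n); cv2.imwrite(f'pics/{n}_{tag}.png',im); pickle.dump(s,open(f'pics/{n}_{tag}.pkl','wb'))
np.set_printoptions(precision=4,suppress=True)
M=R.from_rotvec(s['eef_rot']).as_matrix()
print(s['t'],s['ee_pos'],'yawx',np.degrees(np.arctan2(M[1,0],M[0,0])).round(2),'z',M[:,2],'F',s['force'].round(1),'gap',s['finger_gap'],'j',s['joints'])
if len(sys.argv)>3:
    p=[float(a) for a in sys.argv[3].split(',')]; p[2]=np.radians(p[2])
    k=1.5; im=cv2.resize(im,None,fx=k,fy=k,interpolation=cv2.INTER_CUBIC); magov(im,cam(n,s),p,k,0,0,float(sys.argv[4]) if len(sys.argv)>4 else 0)
    cv2.imwrite(f'pics/{n}_{tag}_ov.png',im)
E
python3 snap.py wrist 1 .5836,-.0393,-7.23
```

```text
1.15 [0.5704 0.0838 0.1411] yawx 83.15 z [-0.0017 -0.0001 -1.    ] F [ 0.8 -0.1 -0.3] gap 0.04265597696144251 j [ 0.0352  0.3235 -0.3104  1.7025  0.107   1.1339  1.1457]
```

View pics/wrist_1_ov.png

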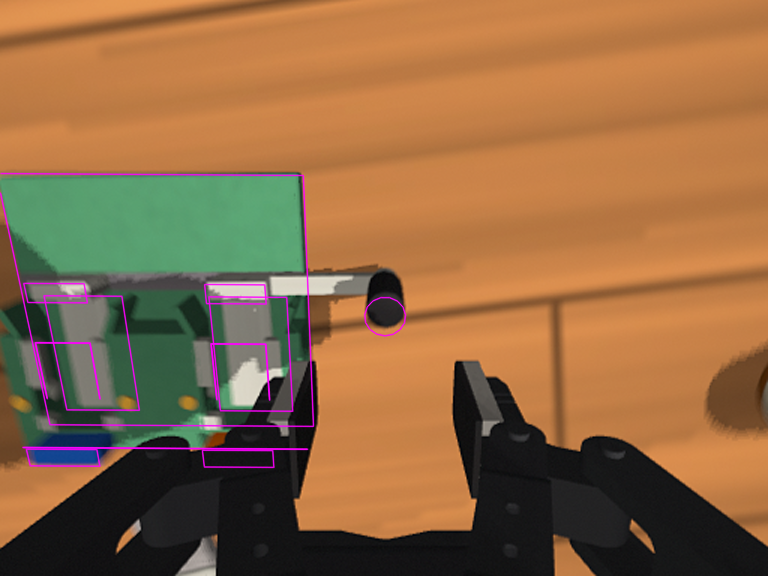

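>>> servo_tool(dp=[[0,0,0.03],[0,0,0.06],[0,0,0.085],[0,0,0.1],[0,0,0.1],[0,0,0.1],[0,0,0.1],[0,0,0.1]], turn=[[0,0,0],[0,0,0],[0,0,0],[0,0,0],[0,0,0],[0,0,0],[0,0,0],[0,0,0]], gripper=[0,0,0,0,-1,-1,-1,-1])

```text
t: 2.2
ee_pos: [0.5689, 0.0848, 0.0399]
eef_rot: [-2.339, -2.094, 0.004]
force: [-1.4, -0.5, -1.9]
finger_gap: 0.0166
```

```bash
python3 snap.py wrist 2
```

```text
2.2 [0.5689 0.0848 0.0399] yawx 83.68 z [-0.0036  0.0001 -1.    ] F [-1.4 -0.5 -1.9] gap 0.016573643520780248 j [ 0.019   0.4417 -0.297   1.7821  0.1538  0.944   1.1184]
```

View pics/wrist_2.png

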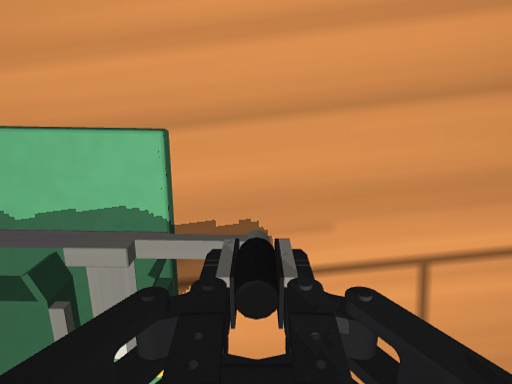

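>>> servo_tool(dp=[[0.008,0,0],[0.017,0,0],[0.026,0,0],[0.035,0,0],[0.043,0,0],[0.047,0,0],[0.0485,0,0],[0.0485,0,0]], turn=[[0,0,0.5],[0,0,0.9],[0,0,0.9],[0,0,0.9],[0,0,0.9],[0,0,0.9],[0,0,0.9],[0,0,0.9]], gripper=[-1,-1,-1,-1,-1,-1,-1,-1])

```text
t: 3.25
ee_pos: [0.5743, 0.1282, 0.0398]
eef_rot: [2.36, 2.072, -0.012]
force: [-2.6, -17.7, 3.1]
finger_gap: 0.0162
```

```bash
python3 snap.py wrist 3; python3 - <<'E'
import numpy as np
a=np.array([.5689,.0848]);th=np.radians(-7.23);o=np.array([.5836,-.0393])
from plant import sense
for q in (a,sense()['ee_pos'][:2]):
    d=q-o;print(d@[np.cos(th),np.sin(th)],d@[-np.sin(th),np.cos(th)])
E
```

```text
3.25 [0.5743 0.1282 0.0398] yawx 82.57 z [-0.0051 -0.0058 -1.    ] F [ -2.6 -17.7   3.1] gap 0.016213841679316828 j [-0.0546  0.4687 -0.301   1.7434  0.1688  0.9614  1.0182]
-0.03020143781521067 0.12126323908709499
-0.030278022048872495 0.16503040377398262
```

View pics/wrist_3.png

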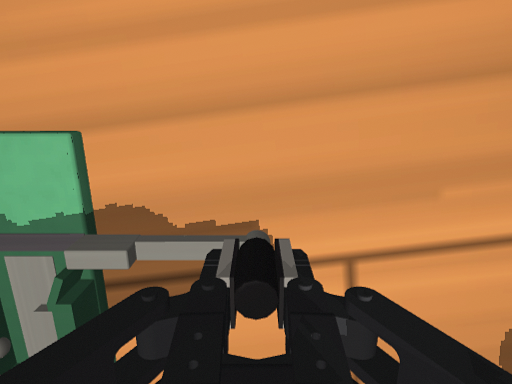

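>>> servo_tool(dp=[[0.003,0,0],[0.004,0,0],[0.004,0,0],[0.004,0,0],[0.003,0,0],[0.002,0,0],[0.001,0,0],[0,0,0]], turn=[[0,0,0],[0,0,0],[0,0,0],[0,0,0],[0,0,0],[0,0,0],[0,0,0],[0,0,0]], gripper=[-1,-1,-1,-1,-1,0,0,0])

```text
t: 4.3
ee_pos: [0.5744, 0.1291, 0.0401]
eef_rot: [2.359, 2.073, -0.011]
force: [0.1, -0.1, -0.5]
finger_gap: 0.0427
```

```bash
python3 snap.py wrist 4; python3 - <<'E'
from h import *
import pickle
for i,P in ((1,(201.5,116.5)),(2,(167,130)),(3,(80,131))):
    s=pickle.load(open(f'pics/wrist_{i}.pkl','rb'));c=cam('wrist',s)
    print(i,px2w(c,*P,.012), T2([.5836,-.0393,np.radians(-7.23)],[(-85,78,12)]))
s=sense();d=s['ee_pos'][:2]-[.5836,-.0393];th=np.radians(-7.23);print(d@[np.cos(th),np.sin(th)],d@[-np.sin(th),np.cos(th)])
E
```

```text
4.3 [0.5744 0.1291 0.0401] yawx 82.62 z [-0.0047 -0.0051 -1.    ] F [ 0.1 -0.1 -0.5] gap 0.04274010593194655 j [-0.0548  0.4685 -0.3021  1.7431  0.1686  0.9613  1.018 ]
1 [0.50909989 0.04862347 0.012     ] [[0.50909235 0.0487773  0.012     ]]
2 [0.5077088  0.04901768 0.012     ] [[0.50909235 0.0487773  0.012     ]]
3 [0.50762197 0.05242114 0.012     ] [[0.50909235 0.0487773  0.012     ]]
-0.030327772294990122 0.16554720547817273
```

View pics/wrist_4.png

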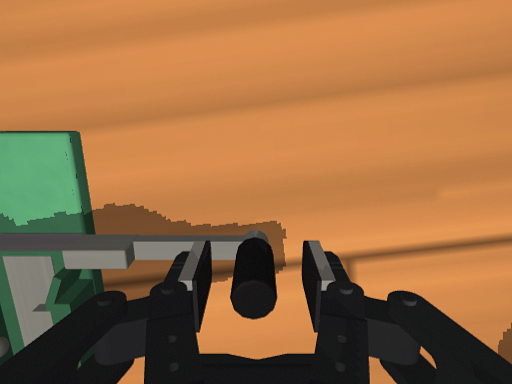

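>>> servo_tool(dp=[[0,0,-0.04],[0.01,-0.015,-0.08],[0.035,-0.05,-0.1],[0.065,-0.095,-0.1],[0.095,-0.14,-0.1],[0.125,-0.18,-0.1],[0.15,-0.215,-0.1],[0.156,-0.2274,-0.1]], turn=[[0,0,0],[0,0,3],[0,0,7],[0,0,12],[0,0,16],[0,0,20],[0,0,20],[0,0,20]], gripper=[0,0,0,0,0,0,0,0])

```text
t: 5.35
ee_pos: [0.3672, 0.3155, 0.1404]
eef_rot: [2.68, 1.637, -0.01]
force: [1.0, 0.1, 0.8]
finger_gap: 0.0426
```

```bash
python3 snap.py wrist 5;  python3 snap.py scene 5; python3 - <<'E'
from h import *
crop(cv2.imread('pics/wrist_5.png'),150,100,212,180,3.5,'pics/w5c.png')
crop(cv2.imread('pics/scene_5.png'),200,155,120,90,6,'pics/s5c.png')
E
```

```text
5.35 [0.3672 0.3155 0.1404] yawx 62.85 z [-0.0047 -0.0046 -1.    ] F [1.  0.1 0.8] gap 0.04258928940562371 j [-0.3658  0.1476 -0.4675  1.9236  0.0743  1.0937  0.2335]
5.4 [0.3669 0.3155 0.1403] yawx 62.85 z [-0.005  -0.0047 -1.    ] F [-1.7  1.4  0.2] gap 0.04300005285438317 j [-0.3658  0.1474 -0.4678  1.924   0.074   1.0938  0.2332]
```

View pics/w5c.png

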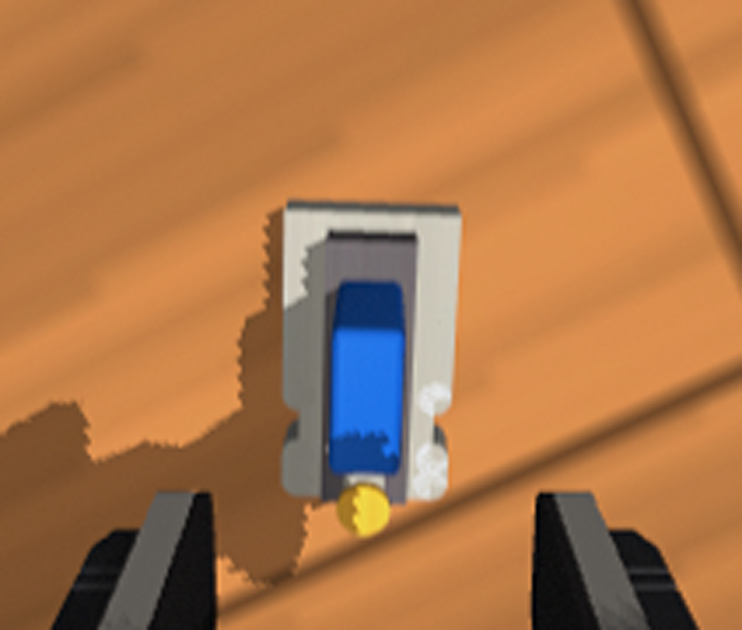

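View pics/s5c.png

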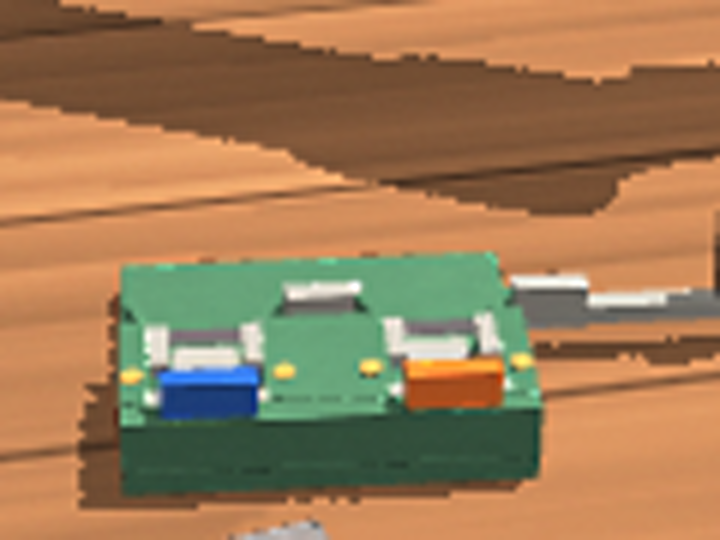

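```bash
cat > carr.py <<'E'
from h import *
import pickle,sys
def carr(tag,P,ox,oy,k,x0,L=None):
    s=pickle.load(open(f'pics/wrist_{tag}.pkl','rb'));c=cam('wrist',s)
    L=L or [(-23,7,66),(-23,-7,66),(7,-7,66),(7,7,66),(-35,20,14),(-35,-20,14)]
    P=[(ox+(a+.5)/k-.5,oy+(b+.5)/k-.5) for a,b in P]
    x=fit(c,np.array(L)/1000,P,x0)
    fc=T2(x,[(-8,0,0)])[0]; s=sense(); M=R.from_rotvec(s['eef_rot']).as_matrix()
    d=M.T@np.r_[fc[:2]-s['ee_pos'][:2],0]
    print('fin',fc,'d tool',d.round(4),'turn z',(np.degrees(np.arctan2(M[1,0],M[0,0]))-(np.degrees(x[2])+90)).round(2))
E
python3 -c "
from carr import *
carr(5,[(405,330),(332,330),(330,472),(401,472),(461,213),(287,206)],150,100,3.5,[.37,.31,-.47])"
```

```text
fit xy [0.3761 0.3088] yaw deg -28.88 res px
 [[0.7, -0.6], [-0.2, -1.3], [-0.5, 1.1], [0.1, 1.7], [0.5, -0.3], [-0.8, 0.1]]
fin [0.36911309 0.31266552 0.        ] d tool [-0.001   0.0012  0.    ] turn z 1.63
```

>>> servo_tool(dp=[[-0.001,0.001,0.03],[-0.001,0.001,0.06],[-0.001,0.001,0.085],[-0.001,0.001,0.097],[-0.001,0.001,0.098],[-0.001,0.001,0.098],[-0.001,0.001,0.098],[-0.001,0.001,0.098]], turn=[[0,0,1.6],[0,0,1.6],[0,0,1.6],[0,0,1.6],[0,0,1.6],[0,0,1.6],[0,0,1.6],[0,0,1.6]], gripper=[0,0,0,0,-1,-1,-1,-1])

```text
t: 6.45
ee_pos: [0.3689, 0.3124, 0.0429]
eef_rot: [2.703, 1.597, -0.009]
force: [-0.0, -1.7, 3.3]
finger_gap: 0.0129
```

```bash
python3 snap.py wrist 6
```

```text
6.45 [0.3689 0.3124 0.0429] yawx 61.14 z [-0.0037 -0.0048 -1.    ] F [-0.  -1.7  3.3] gap 0.012943139451961705 j [-0.3925  0.2839 -0.4466  2.0072  0.1571  0.8893  0.1435]
```

View pics/wrist_6.png

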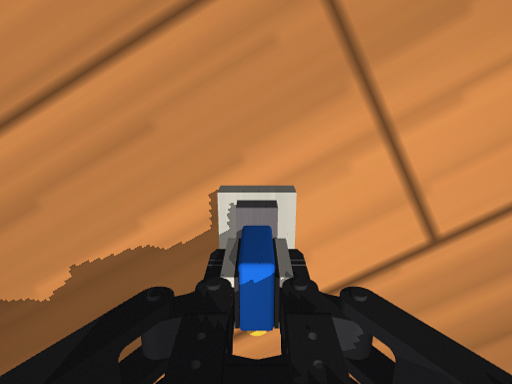

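>>> servo_tool(dp=[[0,0,-0.035],[-0.02,0.022,-0.045],[-0.06,0.066,-0.045],[-0.105,0.116,-0.045],[-0.15,0.166,-0.045],[-0.195,0.216,-0.045],[-0.24,0.266,-0.045],[-0.2742,0.3036,-0.045]], turn=[[0,0,0],[0,0,-3],[0,0,-7],[0,0,-11],[0,0,-15],[0,0,-19],[0,0,-21.6],[0,0,-21.6]], gripper=[-1,-1,-1,-1,-1,-1,-1,-1])

```text
t: 7.5
ee_pos: [0.5005, -0.0689, 0.0893]
eef_rot: [2.355, 2.077, -0.009]
force: [0.6, 0.9, -2.1]
finger_gap: 0.013
```

```bash
cat > where.py <<'E'
from h import *
# TCP in mag coordinates and errors wrt target mag pose
import sys
def where(mp=(.5836,-.0393,-7.23)):
    s=sense();th=np.radians(mp[2]);d=s['ee_pos'][:2]-mp[:2]
    M=R.from_rotvec(s['eef_rot']).as_matrix();yaw=np.degrees(np.arctan2(M[1,0],M[0,0]))
    print('t',s['t'],'mag xy mm',(1000*(d@[np.cos(th),np.sin(th)])).round(1),(1000*(d@[-np.sin(th),np.cos(th)])).round(1),'z',(1000*s['ee_pos'][2]).round(1),'yaw err',(yaw-90-mp[2]).round(2),'zax',M[:2,2].round(4),'F',s['force'].round(1),'T',s['torque'].round(2),'gap',(1000*s['finger_gap']).round(1))
if __name__=='__main__': where()
E
python3 where.py; python3 snap.py wrist 7 .5836,-.0393,-7.23 46
```

```text
7.5 [ 0.5005 -0.0689  0.0893] yawx 82.81 z [-0.0034 -0.0047 -1.    ] F [ 0.6  0.9 -2.1] gap 0.01303794194659607 j [ 0.1937  0.2281 -0.1664  1.9368  0.0508  0.9836  1.4484]Traceback (most recent call last):
  File "where.py", line 8, in <module>
    if __name__=='__main__': where()
                             ~~~~~^^
  File "where.py", line 7, in where
    print('t',s['t'],'mag xy mm',(1000*(d@[np.cos(th),np.sin(th)])).round(1),(1000*(d@[-np.sin(th),np.cos(th)])).round(1),'z',(1000*s['ee_pos'][2]).round(1),'yaw err',(yaw-90-mp[2]).round(2),'zax',M[:2,2].round(4),'F',s['force'].round(1),'T',s['torque'].round(2),'gap',(1000*s['finger_gap']).round(1))
                                                                                                                                                                                                                                                                             ^^^^^^^^^^^^^^^^^^^^^^^^^^^^
AttributeError: 'float' object has no attribute 'round'
```

View pics/wrist_7_ov.png

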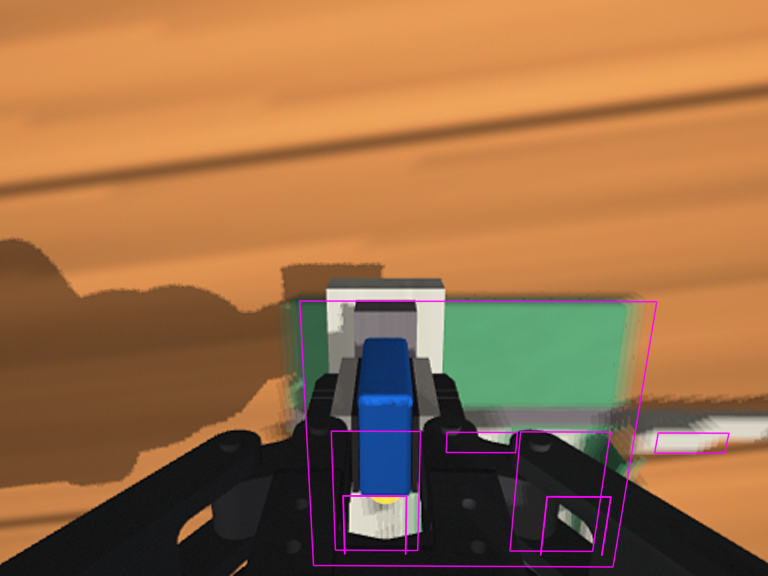

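```bash
sed -i "s/(1000\*s\['finger_gap'\]).round(1)/round(1000*s['finger_gap'],1)/" where.py; python3 where.py
```

```text
t 7.55 mag xy mm -76.0 -49.1 z 89.5 yaw err -0.49 zax [-0.0018 -0.0091] F [ 0.5 -9.8 -1.3] T [-0.91  0.01  0.01] gap 13.4
```

>>> servo_tool(dp=[[0.004,0,0],[0.004,0,0.01],[0.004,0,0.02],[0.004,0,0.028],[0.004,0,0.032],[0.004,0,0.032],[0.004,0,0.032],[0.004,0,0.032]], turn=[[0,0,-0.5],[0,0,-0.5],[0,0,-0.5],[0,0,-0.5],[0,0,-0.5],[0,0,-0.5],[0,0,-0.5],[0,0,-0.5]], gripper=[-1,-1,-1,-1,-1,-1,-1,-1])

```text
t: 8.55
ee_pos: [0.5027, -0.0748, 0.0578]
eef_rot: [2.352, 2.073, -0.011]
force: [0.5, 0.9, -2.4]
finger_gap: 0.0131
```

```bash
python3 where.py; python3 snap.py wrist 8 .5836,-.0393,-7.23 46;python3 snap.py scene 8 .5836,-.0393,-7.23 46;python3 snap.py side 8; python3 - <<'E'
from h import *
a=cv2.imread('pics/scene_8.png')[165:245,205:305];b=cv2.imread('pics/side_8.png')[160:260,190:290]
cv2.imwrite('pics/8c.png',np.hstack([cv2.resize(a,None,fx=4,fy=4,interpolation=2),cv2.resize(b,(400,320) and (320,320),interpolation=2)]))
E
```

```text
t 8.55 mag xy mm -75.8 -45.4 z 57.8 yaw err 0.01 zax [-0.0013 -0.0092] F [ 0.5  0.9 -2.4] T [ 0.06  0.03 -0.03] gap 13.1
8.55 [ 0.5027 -0.0748  0.0578] yawx 82.78 z [-0.0013 -0.0092 -1.    ] F [ 0.5  0.9 -2.4] gap 0.013083564611592541 j [ 0.1949  0.2762 -0.1599  1.9547  0.0664  0.9161  1.4452]
8.6 [ 0.5026 -0.0748  0.0577] yawx 82.78 z [-0.0014 -0.0092 -1.    ] F [ 0.5  0.3 -3.3] gap 0.013072154912993388 j [ 0.1949  0.2763 -0.1599  1.9548  0.0664  0.916   1.4452]
8.65 [ 0.5026 -0.0748  0.0577] yawx 82.78 z [-0.0015 -0.0092 -1.    ] F [-0.4 -0.6 -2.8] gap 0.013188591539035345 j [ 0.1949  0.2763 -0.1599  1.9548  0.0664  0.9161  1.4451]
```

View pics/wrist_8_ov.png

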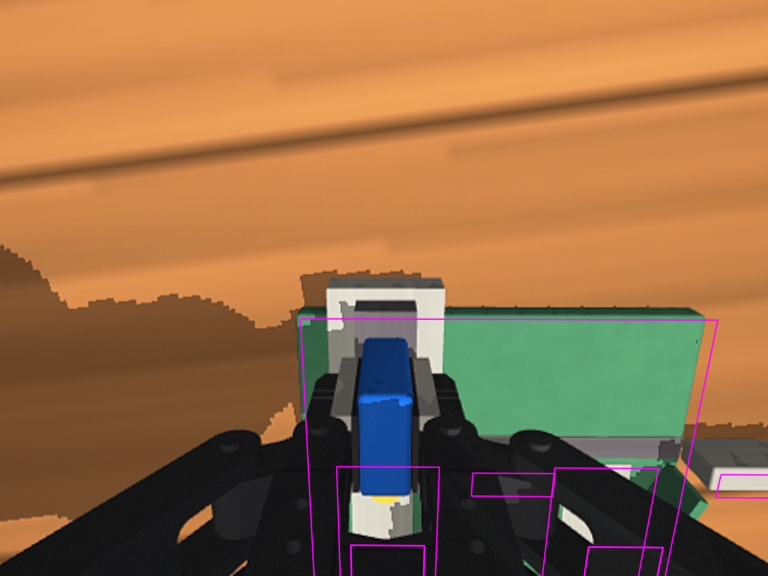

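View pics/8c.png

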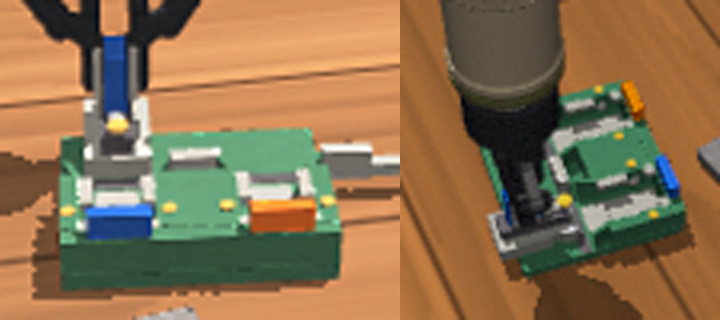

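```bash
python3 - <<'E'
from h import *
im=cv2.imread('pics/wrist_8.png')
a=im[190:250,190:240];b=im[190:250,440:500]
cv2.imwrite('pics/8e.png',cv2.resize(np.hstack([a,b]),None,fx=7,fy=7,interpolation=cv2.INTER_CUBIC))
im=cv2.imread('pics/wrist0.png')
a=im[105:165,130:190];b=im[225:265,130:190]
cv2.imwrite('pics/0e.png',cv2.resize(np.vstack([a,b]),None,fx=6,fy=6,interpolation=cv2.INTER_CUBIC))
im=cv2.imread('pics/wrist_1.png')
crop(im,0,100,280,130,2.8,'pics/1e.png')
E
```

```text
(no output)
```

View pics/8e.png

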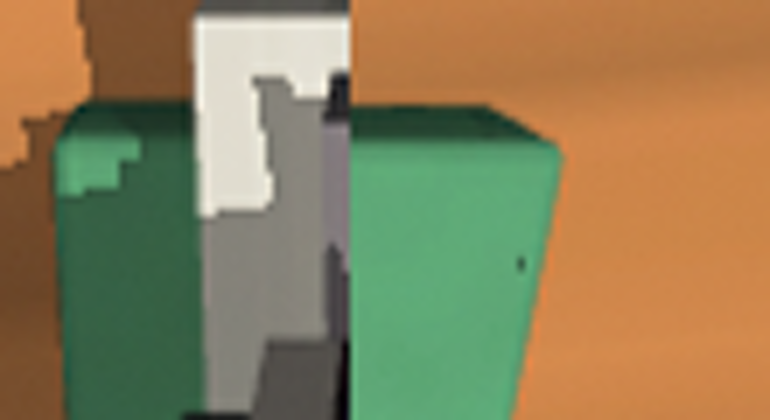

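View pics/0e.png

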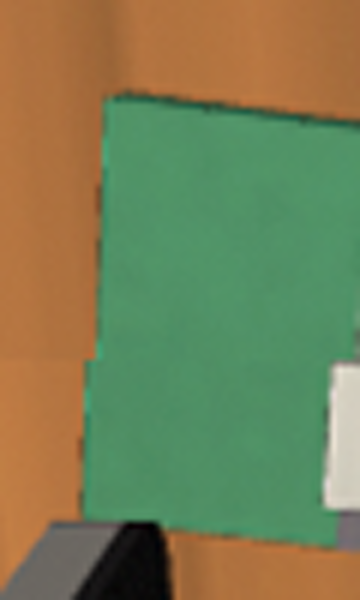

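View pics/1e.png

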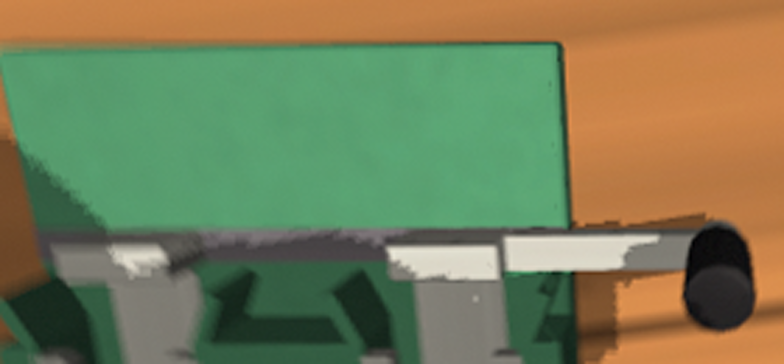

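```bash
cat > cal.py <<'E'
from h import *
import pickle
from scipy.optimize import least_squares
k=3.5/1.3
L0=[(60,78,35),(-28,120,65),(-33,60,33),(-23,60,33),(-23,30,33),(-33,30,33),(-23,-30,33),(-23,-60,33)]
P0=[(413,213),(175,61),(166,226),(188,228),(183,305),(161,301),(174,447),(168,512)]
P0=[(130+(a+.5)/k-.5,60+(b+.5)/k-.5) for a,b in P0]
L0+=[(-85,78,12),(-85,-78,12)];P0+=[(147.4,120.9),(143.7,250.7)]
L1=[(-85,78,12),(-33,30,33),(-33,60,33),(-23,60,33),(-23,30,33),(-28,120,65)]
P1=[(560,43),(388,247),(500,243),(497,281),(393,277),(718,297)]
P1=[((a+.5)/2.8-.5,100+(b+.5)/2.8-.5) for a,b in P1]
L8=[(-85,-78,12),(-85,78,12)];P8=[(197.4,209.9),(469.9,210.9)]
s0=dict(ee_pos=np.array([6.24645917e-01,-4.52260797e-06,2.41515453e-01]),eef_rot=np.array([3.14154666,3.04881265e-05,-2.20789541e-03]))
S=[s0]+[pickle.load(open(f'pics/wrist_{i}.pkl','rb')) for i in (1,8)]
def proj(s,X,k1,dt,dr):
    f,cx,cy,P=cam('wrist',s); P=P.copy()
    T=np.eye(4);T[:3,:3]=R.from_rotvec(dr).as_matrix();T[:3,3]=dt;P=P@T
    q=(X-P[:3,3])@P[:3,:3]; x=q[:,0]/-q[:,2];y=-q[:,1]/-q[:,2];r=1+k1*(x*x+y*y)
    return np.c_[cx+f*x*r,cy+f*y*r]
def res(v):
    o=[]
    for s,L,P,w in zip(S,(L0,L1,L8),(P0,P1,P8),(1,.6,1.5)):
        o.append(w*(proj(s,T2(v[:3],L),v[3],v[4:7],v[7:10])-P).ravel())
    return np.concatenate(o+[v[4:7]/.002,v[7:10]/.006,[v[3]/.1]])
if __name__=='__main__':
    r=least_squares(res,[.5836,-.0393,-.126]+[0]*7,loss='soft_l1')
    v=r.x;np.set_printoptions(precision=4,suppress=True)
    print(v[:2],np.degrees(v[2]),'k1',v[3],'dt',v[4:7],'dr',v[7:10]);print(r.fun[:36].round(1))
    J=r.jac;print('sd',np.sqrt(np.diag(np.linalg.inv(J.T@J)))[:4])
    pickle.dump(v,open('cal.pkl','wb'))
E
python3 cal.py
```

```text
[ 0.5821 -0.039 ] -6.8058314673634905 k1 -0.06321704554708121 dt [ 0.0008 -0.0002  0.0009] dr [0.002  0.0016 0.007 ]
[ 0.  -1.  -0.5  0.4 -0.6  0.2  0.9  0.6  0.5  0.3 -0.8  0.6 -0.1  0.1
  0.3  0.4  0.4 -2.3  0.2 -1.1  1.1 -0.4 -1.1 -0.8 -1.5  0.2 -0.3 -0.3
 -1.4  0.4 -0.5  1.   1.2  0.4 -0.  -0.4]
sd [0.0006 0.0007 0.0048 0.0284]
```

>>> servo_tool(dp=[[0,0.004,0.0015],[0,0.01,0.0015],[0,0.016,0.0015],[0,0.022,0.0015],[0,0.028,0.0015],[0,0.034,0.0015],[0,0.04,0.0015],[0,0.044,0.0015]], turn=[[0,0.5,-0.3],[0,0.5,-0.3],[0,0.5,-0.3],[0,0.5,-0.3],[0,0.5,-0.3],[0,0.5,-0.3],[0,0.5,-0.3],[0,0.5,-0.3]], gripper=[-1,-1,-1,-1,-1,-1,-1,-1])

```text
t: 9.7
ee_pos: [0.5464, -0.0809, 0.0561]
eef_rot: [2.352, 2.083, -0.002]
force: [-2.5, -4.0, -2.5]
finger_gap: 0.0132
```

```bash
sed -i 's/mp=(.5836,-.0393,-7.23)/mp=(.5821,-.039,-6.95)/' where.py; python3 where.py
```

```text
t 9.7 mag xy mm -30.3 -46.0 z 56.1 yaw err 0.0 zax [-0.0008 -0.001 ] F [-2.5 -4.  -2.5] T [-0.94  0.51 -0.13] gap 13.2
```

>>> servo_tool(dp=[[-0.0005,0.005,0],[-0.0005,0.011,0],[-0.0005,0.017,0],[-0.0005,0.023,0],[-0.0005,0.029,0],[-0.0005,0.035,0],[-0.0005,0.038,0],[-0.0005,0.04,0]], turn=[[0,0,0],[0,0,0],[0,0,0],[0,0,0],[0,0,0],[0,0,0],[0,0,0],[0,0,0]], gripper=[-1,-1,-1,-1,-1,-1,-1,-1])

```text
t: 10.7
ee_pos: [0.5829, -0.0861, 0.0554]
eef_rot: [-2.348, -2.079, 0.011]
force: [-25.5, 0.6, 14.3]
finger_gap: 0.0129
```

```bash
python3 where.py; python3 snap.py scene 10;python3 snap.py side 10; python3 - <<'E'
from h import *
a=cv2.imread('pics/scene_10.png')[165:245,205:305];b=cv2.imread('pics/side_10.png')[160:260,190:290]
cv2.imwrite('pics/10c.png',np.hstack([cv2.resize(a,None,fx=4,fy=4,interpolation=2),cv2.resize(b,(320,320),interpolation=2)]))
E
```

```text
t 10.7 mag xy mm 6.5 -46.7 z 55.4 yaw err -0.02 zax [-0.0089 -0.0004] F [-25.5   0.6  14.3] T [ 0.07  5.4  -0.22] gap 12.9
10.7 [ 0.5829 -0.0861  0.0554] yawx 83.03 z [-0.0089 -0.0004 -1.    ] F [-25.5   0.6  14.3] gap 0.012858170570666476 j [ 0.1862  0.4362 -0.1441  1.7379  0.0741  0.9816  1.4627]
10.75 [ 0.5828 -0.0861  0.0554] yawx 83.03 z [-0.0092 -0.0004 -1.    ] F [-19.9   0.4   8.1] gap 0.013247730480324656 j [ 0.1862  0.4362 -0.1441  1.7378  0.0742  0.9819  1.4627]
```

View pics/10c.png

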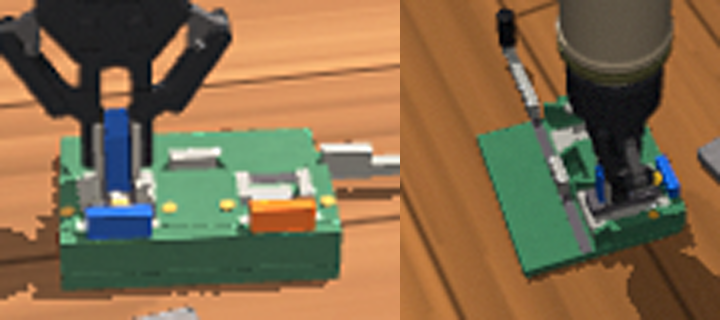

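>>> servo_tool(dp=[[0,0.004,0],[0,0.005,0],[0,0.005,0],[0,0.005,0],[0,0.005,0],[0,0.002,0],[0,0,0],[0,0,0]], turn=[[0,0,0],[0,0,0],[0,0,0],[0,0,0],[0,0,0],[0,0,0],[0,0,0],[0,0,0]], gripper=[-1,-1,-1,-1,-1,-1,-1,-1])

```text
t: 11.8
ee_pos: [0.5826, -0.0862, 0.0554]
eef_rot: [-2.348, -2.078, 0.012]
force: [-5.8, -0.8, -0.1]
finger_gap: 0.0132
```

```bash
python3 where.py
```

```text
t 11.8 mag xy mm 6.2 -46.8 z 55.4 yaw err -0.03 zax [-0.0095 -0.0005] F [-5.8 -0.8 -0.1] T [-0.35  1.16 -0.13] gap 13.2
```

>>> servo_tool(dp=[[0,0,0],[0,0,0],[0,0,-0.03],[0,0,-0.06],[-0.02,-0.018,-0.085],[-0.06,-0.053,-0.085],[-0.11,-0.097,-0.085],[-0.16,-0.141,-0.085]], turn=[[0,0,0],[0,0,0],[0,0,0],[0,0,0],[-0.5,0,-5],[-0.5,0,-12],[-0.5,0,-19],[-0.5,0,-24.7]], gripper=[0,0,0,0,0,0,0,0])

```text
t: 12.8
ee_pos: [0.4295, -0.2235, 0.1426]
eef_rot: [1.847, 2.54, 0.001]
force: [1.0, -1.3, 0.4]
finger_gap: 0.0433
```

```bash
python3 - <<'E'
from h import *
s=sense();M=R.from_rotvec(s['eef_rot']).as_matrix();print(s['ee_pos'],np.degrees(np.arctan2(M[1,0],M[0,0])),M[:2,2]);print(M.T@(np.array([.3769,-.2692,.14])-s['ee_pos']))
cv2.imwrite('pics/scene_11.png',read_camera('scene'));crop(cv2.imread('pics/scene_11.png'),200,160,110,85,6,'pics/s11.png')
E
```

```text
[ 0.42947456 -0.22345138  0.14259986] 107.96619072524743 [ 0.00125346 -0.00031958]
[-0.02729914 -0.06412521  0.00254858]
```

View pics/s11.png

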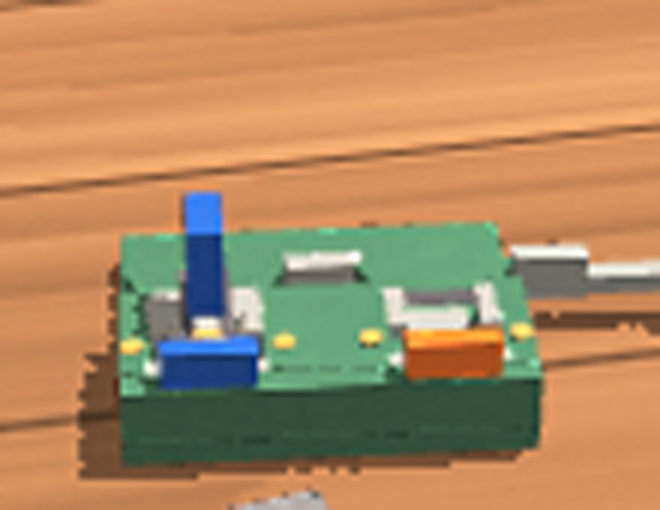

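Blue carrier is in its bay, fin upright. On to hover over orange.

>>> servo_tool(dp=[[-0.01,-0.024,0],[-0.02,-0.048,0.001],[-0.027,-0.063,0.002],[-0.027,-0.064,0.002],[-0.027,-0.064,0.002],[-0.027,-0.064,0.002],[-0.027,-0.064,0.002],[-0.027,-0.064,0.002]], turn=[[0,0,0],[0,0,0],[0,0,0],[0,0,0],[0,0,0],[0,0,0],[0,0,0],[0,0,0]], gripper=[0,0,0,0,0,0,0,0])

```text
t: 13.85
ee_pos: [0.3708, -0.2749, 0.1404]
eef_rot: [-1.848, -2.54, 0.005]
force: [-0.1, 0.2, 0.3]
finger_gap: 0.0429
```

```bash
python3 snap.py wrist 12; python3 -c "
from h import *
crop(cv2.imread('pics/wrist_12.png'),150,100,212,180,3.5,'pics/w12c.png')"
```

```text
13.85 [ 0.3708 -0.2749  0.1404] yawx 107.93 z [-0.0024 -0.002  -1.    ] F [-0.1  0.2  0.3] gap 0.04291563893061579 j [ 0.5753  0.0656 -0.0398  2.0012  0.0063  1.0758  2.4163]
```

View pics/w12c.png

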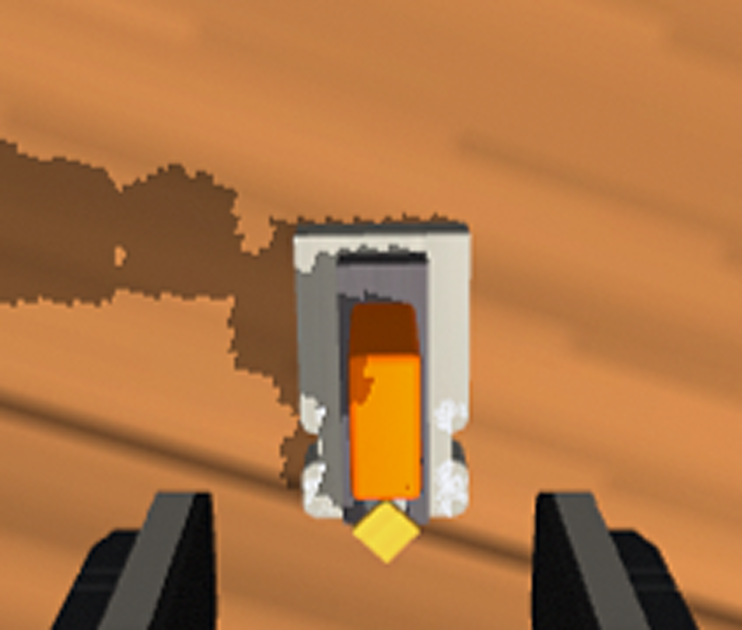

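```bash
python3 -c "
from carr import *
carr(12,[(421,354),(349,354),(351,500),(419,498),(470,234),(295,235)],150,100,3.5,[.38,-.26,.3])"
```

```text
fit xy [ 0.3854 -0.2686] yaw deg 18.28 res px
 [[0.4, -0.2], [-0.6, -0.0], [-0.6, 0.6], [0.7, 1.1], [0.5, -0.7], [-0.3, -0.6]]
fin [ 0.37783789 -0.27111944  0.        ] d tool [ 0.0015  0.008  -0.    ] turn z -0.36
```

>>> servo_tool(dp=[[0.0015,0.008,0.02],[0.0015,0.008,0.05],[0.0015,0.008,0.08],[0.0015,0.008,0.096],[0.0015,0.008,0.098],[0.0015,0.008,0.098],[0.0015,0.008,0.098],[0.0015,0.008,0.098]], turn=[[0,0,-0.4],[0,0,-0.4],[0,0,-0.4],[0,0,-0.4],[0,0,-0.4],[0,0,-0.4],[0,0,-0.4],[0,0,-0.4]], gripper=[0,0,0,0,-1,-1,-1,-1])

```text
t: 14.9
ee_pos: [0.3778, -0.2714, 0.0429]
eef_rot: [-1.84, -2.547, 0.005]
force: [0.1, -0.0, -2.1]
finger_gap: 0.0136
```

```bash
python3 snap.py wrist 13
```

```text
14.9 [ 0.3778 -0.2714  0.0429] yawx 108.31 z [-0.0018 -0.0024 -1.    ] F [ 0.1 -0.  -2.1] gap 0.013643957072266554 j [ 0.5655  0.2116 -0.0464  2.0753  0.0169  0.8554  2.3996]
```

View pics/wrist_13.png

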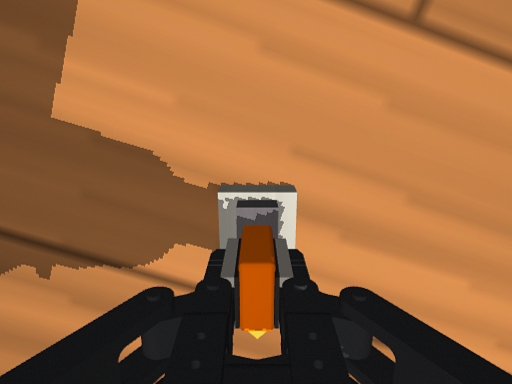

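>>> servo_tool(dp=[[0,0,-0.035],[0.02,0.019,-0.045],[0.06,0.057,-0.045],[0.105,0.1,-0.045],[0.15,0.142,-0.045],[0.195,0.185,-0.045],[0.22,0.209,-0.045],[0.2287,0.217,-0.045]], turn=[[0,0,0],[0,0,3],[0,0,8],[0,0,13],[0,0,18],[0,0,23],[0,0,25.3],[0,0,25.3]], gripper=[-1,-1,-1,-1,-1,-1,-1,-1])

```text
t: 15.95
ee_pos: [0.5125, 0.0165, 0.0869]
eef_rot: [2.349, 2.086, -0.004]
force: [-0.7, -1.0, -2.2]
finger_gap: 0.013
```

```bash
python3 snap.py wrist 14; python3 where.py
```

```text
15.95 [0.5125 0.0165 0.0869] yawx 83.19 z [-0.0017 -0.0016 -1.    ] F [-0.7 -1.  -2.2] gap 0.01295713213391098 j [ 0.1125  0.2527 -0.2618  1.9161  0.0794  0.9843  1.2665]
t 16.0 mag xy mm -75.7 46.7 z 86.9 yaw err 0.16 zax [-0.0017 -0.0015] F [-0.6  1.1 -2.8] T [0.16 0.02 0.05] gap 13.1
```

>>> servo_tool(dp=[[-0.0027,0,0.005],[-0.0027,0,0.014],[-0.0027,0,0.022],[-0.0027,0,0.028],[-0.0027,0,0.0302],[-0.0027,0,0.0302],[-0.0027,0,0.0302],[-0.0027,0,0.0302]], turn=[[0,0,0.15],[0,0,0.15],[0,0,0.15],[0,0,0.15],[0,0,0.15],[0,0,0.15],[0,0,0.15],[0,0,0.15]], gripper=[-1,-1,-1,-1,-1,-1,-1,-1])

```text
t: 17.0
ee_pos: [0.5123, 0.0138, 0.0569]
eef_rot: [2.352, 2.083, -0.003]
force: [-0.2, -0.4, -3.2]
finger_gap: 0.0132
```

```bash
python3 where.py; python3 snap.py wrist 15; python3 snap.py scene 15;python3 snap.py side 15; python3 - <<'E'
from h import *
a=cv2.imread('pics/scene_15.png')[165:245,205:305];b=cv2.imread('pics/side_15.png')[160:260,190:290]
cv2.imwrite('pics/15c.png',np.hstack([cv2.resize(a,None,fx=4,fy=4,interpolation=2),cv2.resize(b,(320,320),interpolation=2)]))
E
```

```text
t 17.0 mag xy mm -75.6 44.0 z 56.9 yaw err 0.01 zax [-0.0013 -0.0016] F [-0.2 -0.4 -3.2] T [ 0.02 -0.01  0.01] gap 13.2
17.0 [0.5123 0.0138 0.0569] yawx 83.06 z [-0.0013 -0.0016 -1.    ] F [-0.2 -0.4 -3.2] gap 0.013150909201333416 j [ 0.111   0.2939 -0.2563  1.9387  0.0941  0.9217  1.2579]
17.05 [0.5123 0.0138 0.0569] yawx 83.06 z [-0.0013 -0.0016 -1.    ] F [-0.1 -0.9 -2.4] gap 0.012859485245613747 j [ 0.111   0.294  -0.2562  1.9387  0.094   0.9217  1.2579]
17.1 [0.5123 0.0138 0.0569] yawx 83.06 z [-0.0013 -0.0015 -1.    ] F [-0.5  0.3 -2.6] gap 0.013469825542973669 j [ 0.111   0.294  -0.2563  1.9387  0.094   0.9216  1.2578]
```

View pics/15c.png

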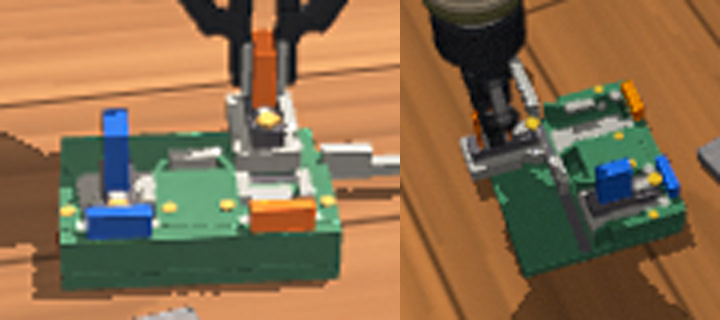

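View pics/wrist_15.png

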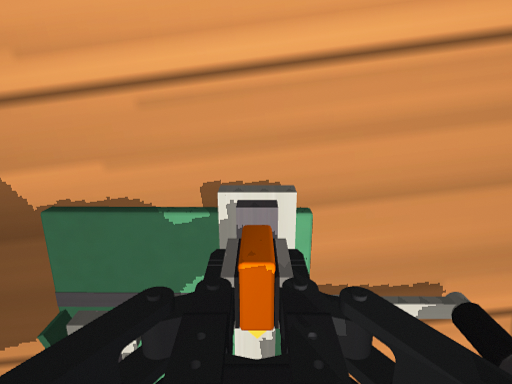

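>>> servo_tool(dp=[[-0.001,0.004,0.0005],[-0.001,0.01,0.0008],[-0.001,0.016,0.0008],[-0.001,0.022,0.0008],[-0.001,0.028,0.0008],[-0.001,0.034,0.0008],[-0.001,0.04,0.0008],[-0.001,0.044,0.0008]], turn=[[0,0,0],[0,0,0],[0,0,0],[0,0,0],[0,0,0],[0,0,0],[0,0,0],[0,0,0]], gripper=[-1,-1,-1,-1,-1,-1,-1,-1])

```text
t: 18.15
ee_pos: [0.5562, 0.0074, 0.056]
eef_rot: [2.352, 2.083, -0.003]
force: [0.3, 0.5, -2.2]
finger_gap: 0.013
```

```bash
python3 where.py
```

```text
t 18.15 mag xy mm -31.3 43.0 z 56.0 yaw err 0.0 zax [-0.0014 -0.0016] F [ 0.3  0.5 -2.2] T [ 0.04  0.03 -0.05] gap 13.0
```

Entered with no contact force. Push home.

>>> servo_tool(dp=[[0,0.005,0],[0,0.011,0],[0,0.017,0],[0,0.023,0],[0,0.029,0],[0,0.035,0],[0,0.039,0],[0,0.041,0]], turn=[[0,0,0],[0,0,0],[0,0,0],[0,0,0],[0,0,0],[0,0,0],[0,0,0],[0,0,0]], gripper=[-1,-1,-1,-1,-1,-1,-1,-1])

```text
t: 19.15
ee_pos: [0.5941, 0.0026, 0.0551]
eef_rot: [-2.349, -2.08, 0.012]
force: [-21.0, 0.0, 12.6]
finger_gap: 0.0136
```

```bash
python3 where.py
```

```text
t 19.15 mag xy mm 6.9 42.7 z 55.1 yaw err -0.01 zax [-0.0087 -0.0017] F [-21.    0.   12.6] T [-0.1   4.72 -0.18] gap 13.6
```

>>> servo_tool(dp=[[0,0.003,0],[0,0.005,0],[0,0.005,0],[0,0.005,0],[0,0.005,0],[0,0.002,0],[0,0,0],[0,0,0]], turn=[[0,0,0],[0,0,0],[0,0,0],[0,0,0],[0,0,0],[0,0,0],[0,0,0],[0,0,0]], gripper=[-1,-1,-1,-1,-1,-1,-1,-1])

```text
t: 20.15
ee_pos: [0.5939, 0.0024, 0.0552]
eef_rot: [-2.349, -2.079, 0.013]
force: [-5.1, -0.6, -0.4]
finger_gap: 0.0131
```

```bash
python3 where.py
```

```text
t 20.15 mag xy mm 6.7 42.6 z 55.2 yaw err -0.02 zax [-0.0093 -0.0018] F [-5.1 -0.6 -0.4] T [-0.18  1.17 -0.12] gap 13.1
```

>>> servo_tool(dp=[[0,0,0],[0,0,0],[0,0,-0.03],[0,0,-0.06],[0.02,-0.005,-0.07],[0.06,-0.017,-0.07],[0.1,-0.028,-0.07],[0.1234,-0.0348,-0.07]], turn=[[0,0,0],[0,0,0],[0,0,0],[0,0,0],[-0.5,0,0],[-0.5,0,0],[-0.5,0,0],[-0.5,0,0]], gripper=[0,0,0,0,0,0,0,0])

```text
t: 21.15
ee_pos: [0.5738, 0.1335, 0.1247]
eef_rot: [2.348, 2.086, -0.002]
force: [0.9, 0.2, -0.5]
finger_gap: 0.0428
```

```bash
python3 where.py; python3 snap.py wrist 16; python3 snap.py scene 16;python3 snap.py side 16; python3 - <<'E'
from h import *
a=cv2.imread('pics/scene_16.png')[165:245,205:305];b=cv2.imread('pics/side_16.png')[160:260,190:290]
cv2.imwrite('pics/16c.png',np.hstack([cv2.resize(a,None,fx=4,fy=4,interpolation=2),cv2.resize(b,(320,320),interpolation=2)]))
s=sense();M=R.from_rotvec(s['eef_rot']).as_matrix();print(M.T@(np.array([.5744,.1291,.040])-s['ee_pos']))
E
```

```text
t 21.15 mag xy mm -29.1 170.3 z 124.7 yaw err 0.19 zax [-0.0006 -0.0015] F [ 0.9  0.2 -0.5] T [ 0.   -0.02 -0.02] gap 42.8
21.15 [0.5738 0.1335 0.1247] yawx 83.24 z [-0.0006 -0.0015 -1.    ] F [ 0.9  0.2 -0.5] gap 0.04282436673544009 j [-0.0606  0.3643 -0.2994  1.6854  0.1189  1.1107  1.0583]
21.2 [0.5731 0.1368 0.1247] yawx 83.41 z [-0.001   0.0001 -1.    ] F [-1.6  2.4  0.1] gap 0.042695047829338764 j [-0.063   0.3646 -0.3023  1.6852  0.1183  1.1107  1.0565]
21.25 [0.5736 0.1345 0.1247] yawx 83.39 z [-0.001  -0.0008 -1.    ] F [-0.4 -0.6 -0.8] gap 0.04269138019888441 j [-0.0611  0.3645 -0.3004  1.6852  0.1185  1.1109  1.0596]
[-0.00262745  0.00063738  0.08468161]
```

View pics/16c.png

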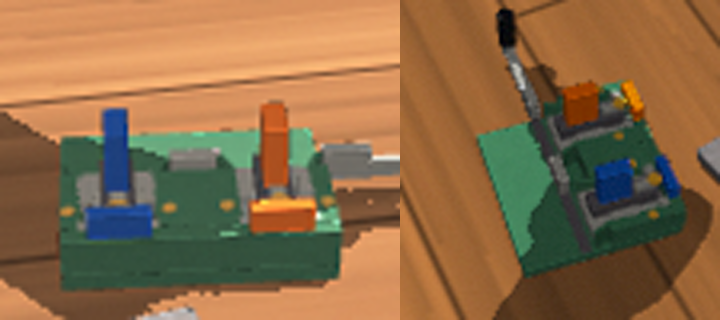

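View pics/wrist_16.png

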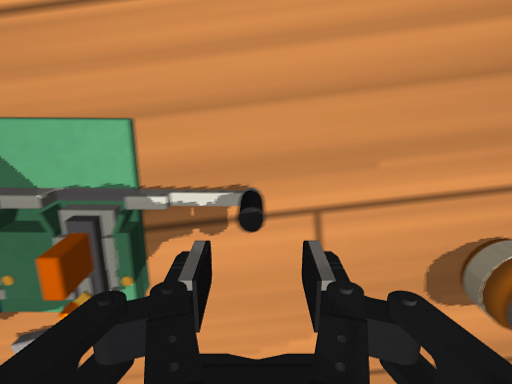

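>>> servo_tool(dp=[[-0.0026,0.0006,0.02],[-0.0026,0.0006,0.045],[-0.0026,0.0006,0.07],[-0.0026,0.0006,0.083],[-0.0026,0.0006,0.084],[-0.0026,0.0006,0.084],[-0.0026,0.0006,0.084],[-0.0026,0.0006,0.084]], turn=[[0,0,0.3],[0,0,0.3],[0,0,0.3],[0,0,0.3],[0,0,0.3],[0,0,0.3],[0,0,0.3],[0,0,0.3]], gripper=[0,0,0,0,-1,-1,-1,-1])

```text
t: 22.3
ee_pos: [0.5744, 0.1281, 0.0409]
eef_rot: [2.353, 2.079, -0.005]
force: [-0.8, -5.6, -2.0]
finger_gap: 0.0164
```

```bash
python3 where.py
```

```text
t 22.3 mag xy mm -27.9 164.9 z 40.9 yaw err -0.15 zax [-0.0011 -0.0031] F [-0.8 -5.6 -2. ] T [-0.85  0.27 -0.07] gap 16.4
```

>>> servo_tool(dp=[[-0.006,0,0],[-0.014,0,0],[-0.022,0,0],[-0.03,0,0],[-0.038,0,0],[-0.045,0,0],[-0.048,0,0],[-0.05,0,0]], turn=[[0,0,0],[0,0,0],[0,0,0],[0,0,0],[0,0,0],[0,0,0],[0,0,0],[0,0,0]], gripper=[-1,-1,-1,-1,-1,-1,-1,-1])

```text
t: 23.3
ee_pos: [0.5684, 0.0813, 0.0411]
eef_rot: [-2.353, -2.082, -0.001]
force: [5.9, 14.3, -15.0]
finger_gap: 0.0167
```

```bash
python3 where.py
```

```text
t 23.3 mag xy mm -28.1 117.7 z 41.1 yaw err -0.04 zax [0.0003 0.0004] F [  5.9  14.3 -15. ] T [ 3.08 -1.12 -0.02] gap 16.7
```

>>> servo_tool(dp=[[-0.003,0,0],[-0.004,0,0],[-0.004,0,0],[-0.002,0,0],[0,0,0],[0,0,0],[0,0,0],[0,0,0]], turn=[[0,0,0],[0,0,0],[0,0,0],[0,0,0],[0,0,0],[0,0,0],[0,0,0],[0,0,0]], gripper=[-1,-1,-1,-1,-1,0,0,0])

```text
t: 24.3
ee_pos: [0.5688, 0.0809, 0.0416]
eef_rot: [2.353, 2.081, 0.002]
force: [-0.3, 0.5, -0.4]
finger_gap: 0.0426
```

```bash
python3 where.py
```

```text
t 24.3 mag xy mm -27.7 117.5 z 41.6 yaw err -0.06 zax [0.0012 0.0002] F [-0.3  0.5 -0.4] T [-0.01  0.   -0.  ] gap 42.6
```

>>> servo_tool(dp=[[0,0,-0.02],[0,0,-0.05],[0,0,-0.08],[0,-0.02,-0.11],[0,-0.05,-0.14],[0,-0.08,-0.17],[0,-0.09,-0.18],[0,-0.09,-0.18]], turn=[[0,0,0],[0,0,0],[0,0,0],[0,0,0],[0,0,0],[0,0,0],[0,0,0],[0,0,0]], gripper=[0,0,0,0,0,0,0,0])

```text
t: 25.3
ee_pos: [0.4797, 0.0918, 0.222]
eef_rot: [2.352, 2.08, 0.003]
force: [0.1, 0.4, 0.2]
finger_gap: 0.0428
```

```bash
python3 where.py; python3 snap.py wrist 17; python3 snap.py scene 17;python3 snap.py side 17; python3 - <<'E'
from h import *
a=cv2.imread('pics/scene_17.png')[165:245,205:305];b=cv2.imread('pics/side_17.png')[160:260,190:290]
cv2.imwrite('pics/17c.png',np.hstack([cv2.resize(a,None,fx=4,fy=4,interpolation=2),cv2.resize(b,(320,320),interpolation=2)]))
E
```

```text
t 25.3 mag xy mm -117.5 117.4 z 222.0 yaw err -0.06 zax [0.0029 0.0001] F [0.1 0.4 0.2] T [-0.03 -0.03 -0.04] gap 42.8
25.3 [0.4797 0.0918 0.222 ] yawx 82.99 z [ 0.0029  0.0001 -1.    ] F [0.1 0.4 0.2] gap 0.04283814338391072 j [ 0.0292  0.0604 -0.3223  1.8277  0.0209  1.2539  1.1494]
25.35 [0.4797 0.0915 0.2211] yawx 82.97 z [ 0.0013 -0.     -1.    ] F [-0.4  0.1  0.6] gap 0.04270068639204858 j [ 0.0293  0.0622 -0.3219  1.8279  0.0211  1.2535  1.1494]
25.4 [0.4796 0.0915 0.2206] yawx 82.96 z [ 0.0002 -0.0001 -1.    ] F [-0.1 -1.  -0.8] gap 0.04286216309917384 j [ 0.0293  0.0632 -0.3218  1.828   0.0211  1.2536  1.1494]
```

View pics/17c.png

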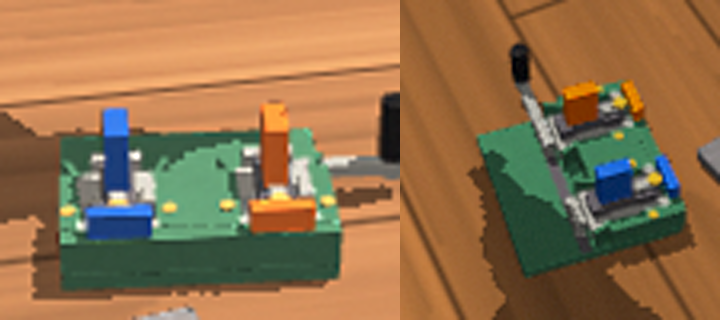

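View pics/wrist_17.png

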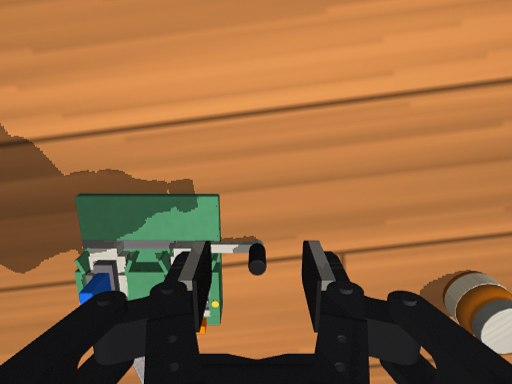

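View pics/scene_17.png

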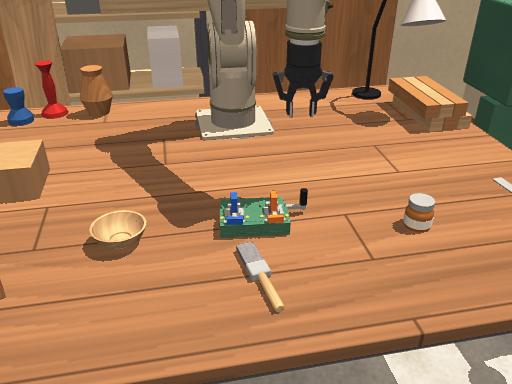

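```bash
python3 - <<'E'
from h import *
for n,(y0,y1,x0,x1) in {'scene':(183,215,290,318),'side':(165,200,215,240)}.items():
    for f in (f'pics/{n}0.png',f'pics/{n}_17.png'):
        g=cv2.imread(f)[y0:y1,x0:x1].max(2); m=(g<60); ys,xs=np.nonzero(m); print(n,f,m.sum(),xs.mean()+x0,ys.mean()+y0)
s=sense();print(s['t'],s['force'],abs(s['qvel']).max())
finish_job()
E
```

```text
scene pics/scene0.png 105 304.12380952380954 196.95238095238096
scene pics/scene_17.png 110 303.09090909090907 196.9909090909091
side pics/side0.png 78 229.32051282051282 182.73076923076923
side pics/side_17.png 62 228.0 180.93548387096774
25.45 [-0.1262353   0.18524625 -0.24273032] 0.005880923460787071
the job is handed in; nothing more can be done
```

The job is done and handed in at about 25.5 s. I opened the keeper by its knob and pushed the blue carrier, then the orange, into the bays with their tags. Then I slid the keeper shut, let go and moved the arm clear.

**Carriers:** each stopped at the expected home depth (about 6.5 mm tool reading, 7 expected). Pushing to 21–25 N moved neither any further. Neither was checked by camera to the millimetre at the stop face.

**Keeper:** it travelled 47.2 mm on closing and ended against its stop at about 14 N. The scene and side pictures show both blocks across the mouths behind the seated carriers.

**Bystanders:** I never went near the jar, bowl or brush. They look unmoved in the last scene picture.

**Disagreements:**
- Opening measured only about 44 mm of travel. In the scene and side pictures the closed knob now sits 1–2 pixels from where it started. I take it the keeper began about 2.5 mm short of fully locked.
- The bays lay about 2 mm off in y from my first camera fit, probably from lens distortion and calibration. I shifted the orange carrier to allow for this before it went in.

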